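# Load calibration standards into the carrier tray in order of strength

### The arm

A 6-joint arm with a two-finger parallel gripper is mounted at the origin on the work surface. World frame = base frame: x ahead of the robot, y to its left, z up, the work surface at z = 0. Lengths are in m, angles in rad, forces in N, time in s.
With the tool pointing down it reaches from about 0.3 to 0.875 m from the base axis. Payload 6.4 kg.
Tool frame: the origin (TCP) lies between the finger pads, 19 mm behind the fingertips; this is the grasp point; z points along the fingers, y is the line along which they close (so a half turn about z gives the same grasp; the last joint's range is limited). The gripper opens to 85 mm and grips with 20 to 120 N. Pads are 22 mm wide; open, the fingers measure 114 mm over their backs; the gripper's body (76 mm by 85 mm) begins 54 mm behind the grasp point. The pads swing forward as they close: fully open they stand 13 mm farther back than shut.
Start: joints at [-1.484, 0.181, 1.607, -0, 1.354, -0.206], TCP at [0.166, -0.551, 0.25] pointing down, gripper open.
Joint ranges: [-2.99, 2.99], [-0.89, 2.07], [0.3, 2.58], [-1.14, 4.28], [0, 2.63], [-3.12, 3.12]. Speed limits (rad/s): [2.57, 2.57, 3.01, 3.14, 3.14, 3.14].

### API

Orientations are given as a unit quaternion [w, x, y, z].
In Python, from bench import ctrl gives the robot as it stands.
- The arm moves only by the tool drive_tool, never from a script. Its argument "plan" is a list that holds one entry, the list of rows, each a list of 4 numbers: the shift along the tool's x, y, z scaled (see below), then the turn about the tool's z scaled (see below). In form: [[[x, y, z, roll], ...]]. A call has 1 to 12 rows; each row is the pose to reach, as a shift and turn from the pose commanded when the call began, along the tool's axes at that moment, turning the shorter way round; what a row does not reach only later rows make up. The controller multiplies each number of a shift by 400 mm and each number of a turn by 180 degrees. A row lasts 1/12 s, in which the tool goes at most 41.7 mm and 7.16 degrees, less where a joint would pass 70% of its speed; a pose out of reach is approached as far as the arm can. A call with a number of a shift or a turn outside -1 to 1 is refused whole. A call with a gripper value outside its range is refused whole. "jaw" is the closure, from 0 (fully open) to 1 (shut), set as the call begins (left out, the last holds). The fingers move at their own pace and stop on an object; the grip force is fixed at half the most. Time passes only in rows, so rows that repeat a pose let the fingers close. It gives the time, the measured TCP pose, the force, the opening and the grip force at its end, in the units of the state.
- ctrl.get_obs(): the state, without advancing time (a new reading comes with each control period).
- ctrl.camera(name): name is "scene" or "top" or "wrist"; returns (picture, depth): 420x560x3 uint8, red, green, blue; 420x560 float32, m along the optical axis (not along the pixel's ray), 0 where there is no reading.
- ctrl.camera_info(name): a dict with "camera_matrix" (3x3 intrinsics, pixels), "R" (3x3) and "t" (3): a world point X has camera coordinates R X + t; the wrist camera has in their place "T_tool_cam" (4x4, takes a point from camera to tool coordinates, whose origin is the TCP and whose axes are the flange's). Camera axes: x right, y down, z forward; pixel columns grow to the right and rows downward; lengths in m; the calibration is good to about 2 mm. A picture is of the moment at which its call begins: read the wrist's pose just before it. camera_info takes no time and is no camera call.
- ctrl.hand_in(): hands the job in; it is judged then, once.
The state is a dict: "time_s": time; "q": joint angles; "dq": joint speeds; "joint_efforts": joint torques, N m; "eef_pos": TCP position; "eef_rot": TCP orientation; "wrist_force": force on the tool from outside, world axes, zero at the start; "torque": the same for the moment, N m; "opening": opening from 0.0 (shut) to 1.0 (fully open); "grasp_force": force on a finger pad.
Only numpy, scipy, OpenCV 4.12 (cv2) and the standard library are available. Lean on these libraries where they do the work, as an engineer would, in place of code of your own. Each camera call takes 0.05 s, during which the arm holds its last target. There are 200 camera calls.

### The job

Load the white four-bay carrier tray with the four calibration standards for the next run, in order of strength as shown by the blue of their caps: palest cap in the bay next to the green end tab, then each darker one in the next bay, darkest at the plain end. Set every bottle down upright on the floor of its bay without tipping or dropping it, and leave the red-capped bottle and the amber bottle standing where they are.

Things in the scene. Friction and masses are not known exactly. Their poses are not given: they have to be found in the camera images.
- std_palest: White plastic bottle, cap very pale blue: the weakest standard, goes in bay1. Loose, upright, about 75 g. Straight round body 39 mm in diameter up to 62 mm, shoulder, cap 34 mm in diameter from 68 to 88 mm (its top). Origin: centre of the underside, z up. Grip it from above by the body, TCP 50 to 60 mm above the underside, any yaw; 10 to 20 N is plenty.
- std_light: White plastic bottle, cap light sky blue: second weakest, goes in bay2. Loose, upright, about 75 g. Straight round body 39 mm in diameter up to 62 mm, shoulder, cap 34 mm in diameter from 68 to 88 mm (its top). Origin: centre of the underside, z up. Grip it from above by the body, TCP 50 to 60 mm above the underside, any yaw; 10 to 20 N is plenty.
- std_strong: White plastic bottle, cap strong royal blue: second strongest, goes in bay3. Loose, upright, about 75 g. Straight round body 39 mm in diameter up to 62 mm, shoulder, cap 34 mm in diameter from 68 to 88 mm (its top). Origin: centre of the underside, z up. Grip it from above by the body, TCP 50 to 60 mm above the underside, any yaw; 10 to 20 N is plenty.
- std_darkest: White plastic bottle, cap navy, almost black: the strongest, goes in bay4. Loose, upright, about 75 g. Straight round body 39 mm in diameter up to 62 mm, shoulder, cap 34 mm in diameter from 68 to 88 mm (its top). Origin: centre of the underside, z up. Grip it from above by the body, TCP 50 to 60 mm above the underside, any yaw; 10 to 20 N is plenty.
- bay1: Bay 1 of the white carrier tray, beside the end grip with the green label tab: grey pad with a round spot. Origin: centre of the pad's upper face, where the bottle stands, 8 mm above the bench; z up, y along the row to the green tab, x across it. Bay 60 mm square inside, walls 6 mm thick, 20 mm above the pad. Close the fingers across the row (along x) to clear bottles in neighbouring bays.
- bay2: Bay 2 of the white carrier tray, second from the green tab: grey pad with a round spot. Origin: centre of the pad's upper face, where the bottle stands, 8 mm above the bench; z up, y along the row to the green tab, x across it. Bay 60 mm square inside, walls 6 mm thick, 20 mm above the pad. Bays are 66 mm apart, centre to centre.
- bay3: Bay 3 of the white carrier tray, third from the green tab: grey pad with a round spot. Origin: centre of the pad's upper face, where the bottle stands, 8 mm above the bench; z up, y along the row to the green tab, x across it. Bay 60 mm square inside, walls 6 mm thick, 20 mm above the pad. The tray, 72 x 270 mm plus 22 mm grips at both ends, is heavy and stays put.
- bay4: Bay 4 of the white carrier tray, the last, at the plain white end: grey pad with a round spot. Origin: centre of the pad's upper face, where the bottle stands, 8 mm above the bench; z up, y along the row to the green tab, x across it. Bay 60 mm square inside, walls 6 mm thick, 20 mm above the pad. The tray may lie at any heading.
- rinse_bottle: Red-capped rinse bottle, otherwise the same as the standards (39 mm diameter, 88 mm high), loose. Not part of the series: leave it standing. Origin: centre of the underside.
- amber_bottle: Amber stock bottle, yellow cap, 46 mm in diameter, 95 mm high, loose. Not part of the series: leave it standing. Origin: centre of the underside. (Around the work: equipment under 150 mm high beyond x = 0.78 and beyond 0.45 m to either side, tall machines beyond 0.8 m; a pen and tweezers lie flat near the robot.)
Mind the look-alikes: they are no part of the job. Leave any pink look-alike of the std_palest alone.

How it is judged:
By the outcome, as a careful person would: the job done as asked, in the order asked, and still so for the second after the job is handed in, with the robot touching nothing.
It also fails if it takes over 112 s, if anything falls off the work surface, if the arm or the gripper's body presses on something with over 40 N, if the wrist force passes 120 N, or if a joint passes its speed limit or range.

## Working session

There is one attempt and no reset: what is moved stays moved. The work goes in short steps, Python scripts to look and compute and a tool call to move; the robot and the scene stay as the last step left them, time stands still between calls to the robot, and variables do not carry over. Pictures are saved under pics/ and viewed, at most 14 in all, crops included, and the job is handed in when it is done.

Besides the shell and the picture viewer there is one more tool, called after ">>>" as name([rows], argument=value, ...), one row to a line, values as JSON. drive_tool: Moves the arm, as the interface text tells. Its arguments: {"type":"object","properties":{"plan":{"type":"array"},"jaw":{"type":"number"}},"required":["plan"]}

```bash
mkdir -p pics; python3 - <<'E'
from bench import ctrl
import cv2,numpy as np
for n in ("top","scene"):
    p,d=ctrl.camera(n); cv2.imwrite(f"pics/{n}0.png",p[:,:,::-1]); np.savez(f"{n}0.npz",p=p,d=d)
    print(n,{k:np.round(v,4).tolist() if not isinstance(v,str) else v for k,v in ctrl.camera_info(n).items()})
o=ctrl.get_obs();print(o)
E
```

```text
top {'camera_matrix': [[394.5763, 0.0, 278.798], [0.0, 394.5763, 201.5945], [0.0, 0.0, 1.0]], 'R': [[0.002, -1.0, 0.0063], [-0.994, -0.0027, -0.1095], [0.1095, -0.0061, -0.994]], 't': [-0.0115, 0.5302, 0.9997]}
scene {'camera_matrix': [[457.3786, 0.0, 282.1897], [0.0, 457.3786, 206.6863], [0.0, 0.0, 1.0]], 'R': [[-0.8066, 0.591, 0.0132], [0.3743, 0.5278, -0.7625], [-0.4576, -0.61, -0.6469]], 't': [0.4134, -0.1715, 1.4592]}
{'time_s': 0.1, 'q': array([-1.48431168e+00,  1.81465967e-01,  1.60788812e+00,  1.64058911e-05,
        1.35380912e+00, -2.06293643e-01]), 'dq': array([-0.00091448, -0.00336534, -0.00446555, -0.00023572, -0.0013433 ,
       -0.00013935]), 'joint_efforts': array([ 5.11550825e-04, -4.45876944e+01, -3.52237165e+01, -1.99949577e-04,
        4.14166687e-03, -2.30118764e-05]), 'eef_pos': array([ 0.16593713, -0.55005626,  0.24918428]), 'eef_rot': array([-7.83387952e-04,  9.89304184e-01,  1.45865057e-01,  5.50082725e-05]), 'wrist_force': array([-0.32825675,  0.0561653 ,  0.26407001]), 'torque': array([-0.05509909,  0.00844047, -0.01181537]), 'grasp_force': 0.0, 'opening': 1.0006318226470965}
```

View pics/top0.png

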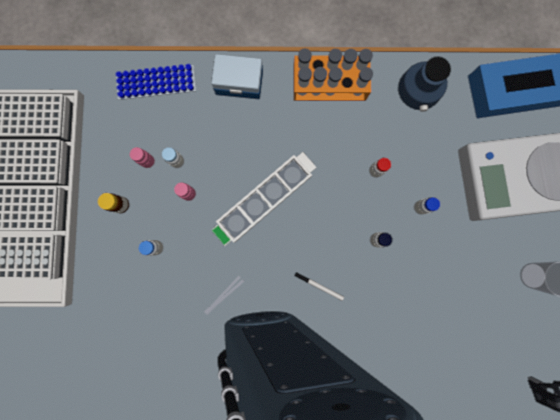

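View pics/scene0.png

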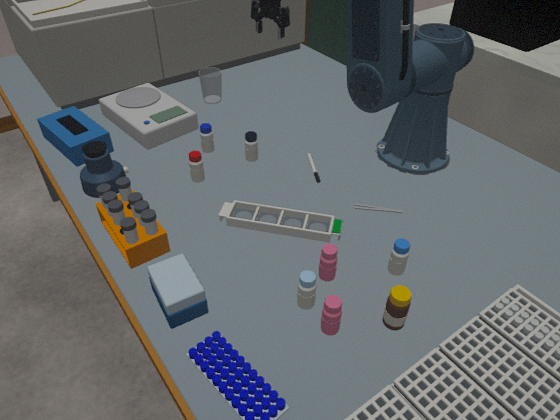

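The top view shows the caps: palest (171,156), light (148,247), royal (431,205), navy (383,240), red (383,165), amber (108,202), and pink look-alikes at (140,157) and (184,190). The tray runs from its green tab at (222,234) to its plain end at (305,162). The scene view agrees with this.

```bash
cat > h.py <<'E'
import numpy as np,cv2
from bench import ctrl
def cast(n,uv,z):
    c=ctrl.camera_info(n);K=np.array(c["camera_matrix"]);R=np.array(c["R"]);t=np.array(c["t"])
    d=R.T@np.linalg.solve(K,np.array([uv[0],uv[1],1.]));o=-R.T@t
    return o+d*(z-o[2])/d[2]
def cloud(n,d):
    c=ctrl.camera_info(n);K=np.array(c["camera_matrix"]);R=np.array(c["R"]);t=np.array(c["t"])
    v,u=np.mgrid[:420,:560];r=np.stack([(u-K[0,2])/K[0,0],(v-K[1,2])/K[1,1],np.ones_like(u)],-1)*d[...,None]
    return (r-t)@R
E
python3 - <<'E'
from h import *
f=np.load("top0.npz");p,d=f["p"],f["d"];P=cloud("top",d)
for nm,(u,v) in dict(palest=(171,156),light=(148,247),strong=(431,205),dark=(383,240),red=(383,165),amber=(108,202),pinkA=(140,157),pinkB=(184,190)).items():
    zt=.095 if nm=="amber" else .088
    m=np.zeros(d.shape,bool);m[v-16:v+17,u-16:u+17]=True
    m&=(P[...,2]>zt-.006)
    vv,uu=np.nonzero(m);(cx,cy),r=cv2.minEnclosingCircle(np.float32(np.c_[uu,vv]))
    print(nm,m.sum(),np.round([uu.mean(),vv.mean(),cx,cy,r],1),cast("top",(uu.mean(),vv.mean()),zt).round(4),cast("top",(cx,cy),zt).round(4),P[m][:,2].max().round(4),p[int(vv.mean()),int(uu.mean())])
# tray: white walls
hsv=cv2.cvtColor(p,cv2.COLOR_RGB2HSV)
s=np.zeros(d.shape,bool);s[145:250,205:325]=True
w=s&(hsv[...,1]<40)&(hsv[...,2]>185)
g=s&(hsv[...,0]>40)&(hsv[...,0]<80)&(hsv[...,1]>120)
for n_,m in (("white",w),("green",g),("both",w|g)):
    vv,uu=np.nonzero(m);X=np.array([cast("top",a,.028)[:2] for a in zip(uu,vv)])
    (c,sz,a)=cv2.minAreaRect(np.float32(X*1000));print(n_,m.sum(),c,sz,a,X.mean(0),np.median(P[m][:,2]))
# pads
pad=s&(P[...,2]<.016)&(P[...,2]>.004)
cv2.imwrite("pics/tray.png",cv2.resize(p[140:255,200:330,::-1],None,fx=5,fy=5,interpolation=cv2.INTER_CUBIC))
E
```

```text
palest 153 [168.4 154.3 170.7 159.4  12.8] [0.6412 0.2647 0.088 ] [0.6283 0.2586 0.088 ] 1.0518 [158 189 211]
light 164 [145.3 247.3 151.5 242.   15.4] [0.4114 0.3131 0.088 ] [0.4243 0.2986 0.088 ] 1.0518 [ 73 127 197]
strong 161 [432.5 203.6 437.  207.   17.2] [ 0.5198 -0.3884  0.088 ] [ 0.5114 -0.3991  0.088 ] 1.0518 [ 28  62 170]
dark 162 [384.6 238.9 384.9 240.1  15.7] [ 0.4329 -0.2679  0.088 ] [ 0.4301 -0.2685  0.088 ] 1.0518 [20 27 50]
red 157 [383.4 164.2 380.5 167.5  11.5] [ 0.6181 -0.27    0.088 ] [ 0.6097 -0.2625  0.088 ] 1.0518 [178  36  37]
amber 235 [105.8 200.7 110.1 201.9  13.3] [0.5239 0.4111 0.095 ] [0.5211 0.4005 0.095 ] 1.0518 [202 166  50]
pinkA 155 [135.9 153.7 135.  153.5  12.9] [0.6425 0.3455 0.088 ] [0.643  0.3477 0.088 ] 1.0518 [195 110 138]
pinkB 156 [180.4 188.7 180.5 186.   12.5] [0.5549 0.2325 0.088 ] [0.5618 0.2324 0.088 ] 1.0518 [200 115 143]
white 765 (547.6688842773438, 21.368942260742188) (70.49468231201172, 292.75714111328125) 41.033634185791016 [0.55928114 0.00741893] 0.025864516885342907
green 123 (444.0389099121094, 139.69544982910156) (45.572608947753906, 17.981178283691406) 40.05842208862305 [0.44384012 0.13960479] 0.027053094481519196
both 888 (541.0220336914062, 29.006210327148438) (70.49468231201172, 313.00640869140625) 41.033634185791016 [0.543291   0.02572845] 0.026088392412159555
```

View pics/tray.png

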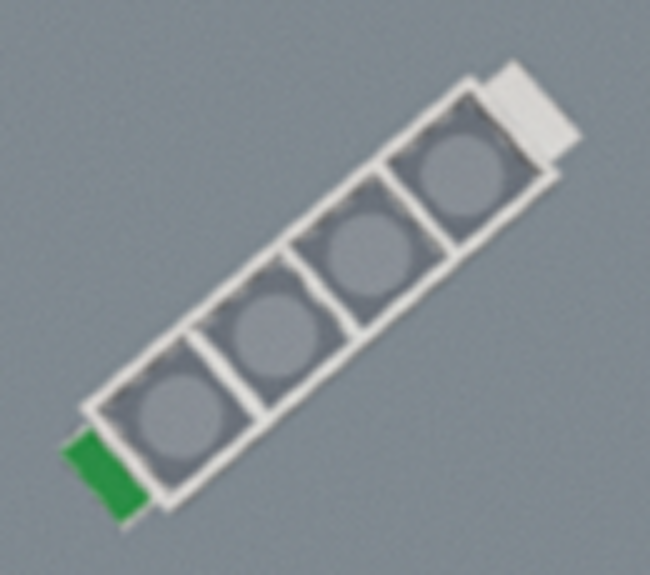

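The crop shows the four round spots at about (180,417), (275,335), (369,254) and (462,174), with the green tab at lower left. Next I'll refine the caps (rejecting depth outliers) and the spots.

```bash
python3 - <<'E'
from h import *
f=np.load("top0.npz");p,d=f["p"],f["d"];P=cloud("top",d)
for nm,(u,v) in dict(palest=(169,155),light=(146,247),strong=(432,204),dark=(384,239),red=(383,165),pinkA=(137,155),pinkB=(181,189),amber=(106,201)).items():
    zt=.095 if nm=="amber" else .088
    m=np.zeros(d.shape,np.uint8);m[v-12:v+13,u-12:u+13]=1
    m&=((P[...,2]>zt-.009)&(P[...,2]<zt+.01)).astype(np.uint8)
    n,l,st,ce=cv2.connectedComponentsWithStats(m);k=1+st[1:,4].argmax()
    vv,uu=np.nonzero(l==k);(cx,cy),r=cv2.minEnclosingCircle(np.float32(np.c_[uu,vv]))
    print(nm,st[k,4],np.round([*ce[k],cx,cy,r],1),cast("top",ce[k],zt).round(4),cast("top",(cx,cy),zt).round(4),P[l==k].mean(0).round(4))
gr=p.astype(int).sum(2)/3
S=[]
for u,v in ((180,417),(275,335),(369,254),(462,174)):
    u=u/5+200;v=v/5+140
    V,U=np.mgrid[:420,:560];w=(np.hypot(U-u,V-v)<10)
    q=gr[w];t=(np.percentile(q,15)+np.percentile(q,70))/2
    m=(w&(gr>t)&(gr<170)&(np.hypot(U-u,V-v)<9.5)).astype(np.uint8)
    m=cv2.morphologyEx(m,cv2.MORPH_OPEN,np.ones((3,3),np.uint8))
    vv,uu=np.nonzero(m);X=cast("top",(uu.mean(),vv.mean()),.008);S.append(X);print(len(uu),uu.mean(),vv.mean(),X.round(4))
S=np.array(S);print(np.linalg.norm(np.diff(S,axis=0),axis=1))
c=S.mean(0);dv=np.linalg.svd(S-c)[2][0];dv*=np.sign(dv@(S[0]-S[3]))
print("axis",dv,np.degrees(np.arctan2(dv[1],dv[0])));
for i in range(4):print("bay",i+1,(c+dv*.066*(1.5-i)).round(4))
E
```

```text
palest 151 [168.3 153.9 168.3 154.    7. ] [0.6424 0.2651 0.088 ] [0.6421 0.265  0.088 ] [0.6427 0.2655 0.0866]
light 166 [145.3 247.4 145.5 247.1   7.6] [0.4114 0.3131 0.088 ] [0.412  0.3127 0.088 ] [0.4114 0.3135 0.0867]
strong 160 [432.1 203.6 432.  203.5   7.4] [ 0.5198 -0.3874  0.088 ] [ 0.52   -0.3871  0.088 ] [ 0.52   -0.3878  0.0871]
dark 161 [384.6 239.1 384.7 239.2   7.2] [ 0.4325 -0.2678  0.088 ] [ 0.4322 -0.268   0.088 ] [ 0.4326 -0.2681  0.0868]
red 155 [383.5 164.  383.4 164.    7. ] [ 0.6186 -0.2702  0.088 ] [ 0.6185 -0.2698  0.088 ] [ 0.6188 -0.2705  0.0869]
pinkA 158 [136.2 153.6 136.5 153.8   7.6] [0.6427 0.3448 0.088 ] [0.6422 0.3439 0.088 ] [0.6431 0.3454 0.0865]
pinkB 156 [180.6 188.9 180.7 189.    7. ] [0.5545 0.2319 0.088 ] [0.5543 0.2318 0.088 ] [0.5546 0.2322 0.0868]
amber 234 [105.8 200.7 105.7 200.9   8.8] [0.5239 0.4111 0.095 ] [0.5236 0.4113 0.095 ] [0.5241 0.4117 0.0937]
211 235.72511848341233 222.89099526066352 [0.4756 0.1034 0.008 ]
205 254.70243902439023 206.70731707317074 [0.5187 0.0536 0.008 ]
208 273.5 190.5 [0.5623 0.0038 0.008 ]
201 292.089552238806 174.65671641791045 [ 0.6053 -0.0459  0.008 ]
[0.06585685 0.06617306 0.06574372]
axis [-0.6562721   0.75452431 -0.        ] 131.01617757770683
bay 1 [0.4755 0.1034 0.008 ]
bay 2 [0.5188 0.0536 0.008 ]
bay 3 [0.5622 0.0038 0.008 ]
bay 4 [ 0.6055 -0.046   0.008 ]
```

>>> drive_tool([
  [[0.08,-0.01,0.0,-0.038],[0.16,-0.02,0.0,-0.076],[0.24,-0.03,0.01,-0.114],[0.32,-0.04,0.02,-0.152],[0.41,-0.055,0.03,-0.19],[0.5,-0.07,0.05,-0.228],[0.59,-0.08,0.06,-0.266],[0.67,-0.09,0.08,-0.304],[0.75,-0.1,0.09,-0.342],[0.83,-0.115,0.1,-0.38],[0.9,-0.125,0.11,-0.418],[0.965,-0.135,0.12,-0.456]],
], jaw=0)

```text
time_s: 1.1
eef_pos: [0.5214, -0.386, 0.2012]
eef_rot: [-0.0, 0.648, 0.762, 0.0]
wrist_force: [-0.3, -0.4, -0.3]
opening: 0.998
grasp_force: 0.0
```

```bash
cat >> h.py <<'E'
from scipy.spatial.transform import Rotation as Rn
B=dict(palest=(.6424,.2651),light=(.4116,.3130),strong=(.5199,-.3873),dark=(.4325,-.2679),bay1=(.4755,.1034),bay2=(.5188,.0536),bay3=(.5622,.0038),bay4=(.6055,-.046))
def go(name,z,o=None):
    o=o or ctrl.get_obs();w,x,y,zz=o["eef_rot"];R=Rn.from_quat([x,y,zz,w]).as_matrix()
    s=R.T@(np.r_[B[name],z]-o["eef_pos"])/.4
    yaw=np.degrees(np.arctan2(R[1,1],R[0,1]));r=-((41.0-yaw+90)%180-90)/180
    print(name,"t",round(o["time_s"],2),"pos",o["eef_pos"].round(4),"yawy",yaw.round(1),"tilt",R[2].round(3),"q6",o["q"][5].round(2),"F",o["wrist_force"].round(1),"grip",round(float(o["grasp_force"]),1),"op",round(float(o["opening"]),2),"-> shift",s.round(4),"roll",r.round(4))
E
python3 -c "
from h import *
go('strong',.2)"
```

```text
strong t 1.1 pos [ 0.5214 -0.386   0.2012] yawy 9.2 tilt [ 0.001 -0.    -1.   ] q6 -0.98 F [-0.3 -0.4 -0.3] grip 0.0 op 1.0 -> shift [-0.0027 -0.0041  0.0029] roll -0.1764
```

>>> drive_tool([
  [[0.0,0.0,0.0,-0.038],[0.0,0.0,0.0,-0.076],[0.0,0.0,0.0,-0.114],[0.0,0.0,0.0,-0.15],[0.0,0.0,0.0,-0.176],[0.0,0.0,0.0,-0.176],[0.0,0.0,0.0,-0.176],[0.0,0.0,0.0,-0.176]],
])

```text
time_s: 1.77
eef_pos: [0.5198, -0.3874, 0.2017]
eef_rot: [-0.0, 0.42, 0.908, 0.0]
wrist_force: [-0.2, 0.5, 0.1]
opening: 0.995
grasp_force: 0.0
```

```bash
python3 - <<'E'
from h import *
go('strong',.057)
c=ctrl.camera_info("wrist");print(np.array(c["T_tool_cam"]).round(3))
p,d=ctrl.camera("wrist");cv2.imwrite("pics/w1.png",p[:,:,::-1])
E
```

```text
strong t 1.77 pos [ 0.5198 -0.3874  0.2017] yawy 40.4 tilt [ 0.001 -0.    -1.   ] q6 -1.53 F [-0.2  0.5  0.1] grip 0.0 op 1.0 -> shift [-2.000e-04  2.000e-04  3.617e-01] roll -0.0034
[[ 0.001 -0.948 -0.319  0.082]
 [ 1.     0.     0.001  0.   ]
 [-0.001 -0.319  0.948 -0.124]
 [ 0.     0.     0.     1.   ]]
```

View pics/w1.png

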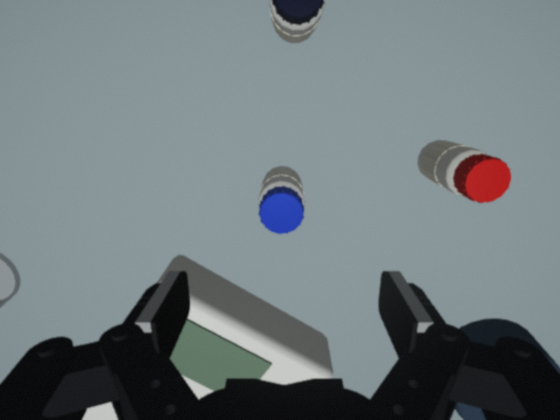

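The wrist view shows the royal-blue cap at (282,212), centred between the fingers. Red is at (488,180) and navy at the top. I'll check the position by ray.

```bash
cat >> h.py <<'E'
def wcast(uv,z):
    o=ctrl.get_obs();c=ctrl.camera_info("wrist");K=np.array(c["camera_matrix"]);T=np.array(c["T_tool_cam"])
    w,x,y,zz=o["eef_rot"];R=Rn.from_quat([x,y,zz,w]).as_matrix()
    d=R@T[:3,:3]@np.linalg.solve(K,np.array([uv[0],uv[1],1.]));s=o["eef_pos"]+R@T[:3,3]
    return s+d*(z-s[2])/d[2]
E
python3 - <<'E'
from h import *
print(wcast((282,212),.088),wcast((488,180),.088))
E
```

```text
[ 0.52057796 -0.38989013  0.088     ] [ 0.61967132 -0.27265101  0.088     ]
```

>>> drive_tool([
  [[0.0,0.0,0.04,-0.003],[0.0,0.0,0.1,-0.003],[0.0,0.0,0.17,-0.003],[0.0,0.0,0.23,-0.003],[0.0,0.0,0.28,-0.003],[0.0,0.0,0.32,-0.003],[0.0,0.0,0.345,-0.003],[0.0,0.0,0.36,-0.003],[0.0,0.0,0.36,-0.003],[0.0,0.0,0.36,-0.003]],
])

```text
time_s: 2.65
eef_pos: [0.5203, -0.3878, 0.0586]
eef_rot: [0.0, 0.414, 0.91, -0.0]
wrist_force: [0.5, 0.8, 0.8]
opening: 0.998
grasp_force: 0.0
```

>>> drive_tool([
  [[0,0,0,0],[0,0,0,0],[0,0,0,0],[0,0,0,0],[0,0,0,0],[0,0,0,0],[0,0,0,0],[0,0,0,0],[0,0,0,0],[0,0,0,0],[0,0,0,0],[0,0,0,0]],
], jaw=1)

```text
time_s: 3.65
eef_pos: [0.5203, -0.3881, 0.0591]
eef_rot: [0.001, 0.414, 0.91, -0.0]
wrist_force: [-0.8, -0.8, 6.5]
opening: 0.433
grasp_force: 59.9
```

>>> drive_tool([
  [[0,0,-0.03,0],[0,0,-0.08,0],[0,0,-0.14,0],[0,0,-0.21,0],[0,0,-0.28,0],[0,0,-0.33,0],[0,0,-0.36,0],[0,0,-0.37,0],[0,0,-0.37,0],[0,0,-0.37,0]],
])

```text
time_s: 4.48
eef_pos: [0.5195, -0.3868, 0.2046]
eef_rot: [-0.001, 0.414, 0.91, 0.0]
wrist_force: [0.6, -1.0, -1.8]
opening: 0.439
grasp_force: 60.1
```

```bash
python3 - <<'E'
from h import *
go('bay3',.205)
E
```

```text
bay3 t 4.48 pos [ 0.5195 -0.3868  0.2046] yawy 41.1 tilt [ 0.002  0.    -1.   ] q6 -1.54 F [ 0.6 -1.  -1.8] grip 60.1 op 0.44 -> shift [6.659e-01 7.222e-01 4.000e-04] roll 0.0004
```

>>> drive_tool([
  [[0.027,0.029,0,0],[0.08,0.087,0,0],[0.147,0.159,0,0],[0.213,0.231,0,0],[0.28,0.303,0,0],[0.346,0.375,0,0],[0.413,0.448,0,0],[0.48,0.52,0,0],[0.546,0.592,0,0],[0.6,0.65,0,0],[0.64,0.693,0,0],[0.666,0.722,0,0]],
])

```text
time_s: 5.48
eef_pos: [0.5611, 0.007, 0.2042]
eef_rot: [-0.002, 0.413, 0.911, 0.0]
wrist_force: [-0.2, -0.4, 0.2]
opening: 0.432
grasp_force: 60.1
```

>>> drive_tool([
  [[0,0,0,0],[0,0,0,0],[0,0,0,0]],
])

```text
time_s: 5.73
eef_pos: [0.5619, 0.0032, 0.2049]
eef_rot: [-0.001, 0.414, 0.91, -0.0]
wrist_force: [-0.1, 0.2, -0.8]
opening: 0.432
grasp_force: 60.1
```

```bash
python3 - <<'E'
from h import *
go('bay3',.068)
p,d=ctrl.camera("wrist");cv2.imwrite("pics/w2.png",p[:,:,::-1])
E
```

```text
bay3 t 5.73 pos [0.5619 0.0032 0.2049] yawy 41.1 tilt [ 0.001 -0.001 -1.   ] q6 -0.92 F [-0.1  0.2 -0.8] grip 60.1 op 0.43 -> shift [2.000e-04 2.200e-03 3.423e-01] roll 0.0005
```

View pics/w2.png

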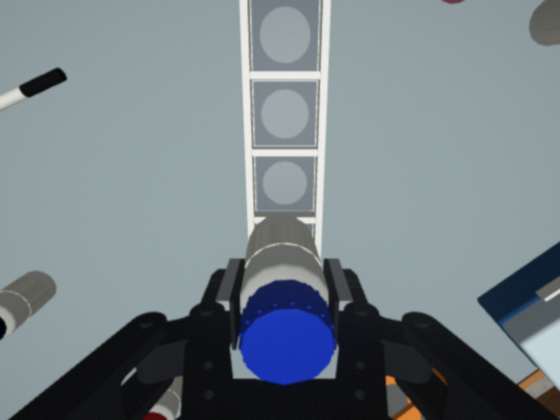

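The held bottle is upright and aligned with the row. Spots show at (285,35), (285,114) and (285,183).

```bash
python3 - <<'E'
from h import *
for uv in ((285,35),(285,114),(285,183)):print(wcast(uv,.008).round(4))
E
```

```text
[0.4767 0.1024 0.008 ]
[0.5202 0.0525 0.008 ]
[0.5638 0.0027 0.008 ]
```

>>> drive_tool([
  [[0,0.001,0.03,0],[0,0.002,0.08,0],[0,0.002,0.14,0],[0,0.002,0.2,0],[0,0.002,0.25,0],[0,0.002,0.29,0],[0,0.002,0.315,0],[0,0.002,0.325,0],[0,0.002,0.33,0],[0,0.002,0.333,0],[0,0.002,0.336,0],[0,0.002,0.336,0]],
])

```text
time_s: 6.78
eef_pos: [0.5639, 0.0035, 0.0724]
eef_rot: [0.001, 0.414, 0.91, 0.0]
wrist_force: [0.2, -0.3, -1.1]
opening: 0.432
grasp_force: 60.1
```

>>> drive_tool([
  [[0,0,0.002,0],[0,0,0.003,0],[0,0,0.004,0],[0,0,0.005,0],[0,0,0.005,0],[0,0,0.005,0]],
])

```text
time_s: 7.28
eef_pos: [0.5632, 0.0037, 0.0696]
eef_rot: [0.0, 0.414, 0.91, 0.0]
wrist_force: [-0.2, -0.3, -1.1]
opening: 0.433
grasp_force: 60.1
```

>>> drive_tool([
  [[0,0,0.002,0],[0,0,0.003,0],[0,0,0.004,0],[0,0,0.005,0],[0,0,0.005,0],[0,0,0.005,0]],
])

```text
time_s: 7.78
eef_pos: [0.5632, 0.0037, 0.0675]
eef_rot: [-0.0, 0.414, 0.91, -0.0]
wrist_force: [-0.2, -0.4, -1.1]
opening: 0.434
grasp_force: 60.1
```

>>> drive_tool([
  [[0,0,0.001,0],[0,0,0.002,0],[0,0,0.003,0],[0,0,0.004,0],[0,0,0.004,0],[0,0,0.004,0]],
])

```text
time_s: 8.28
eef_pos: [0.5636, 0.0034, 0.0671]
eef_rot: [0.0, 0.414, 0.91, -0.0]
wrist_force: [-4.3, -0.7, 7.5]
opening: 0.437
grasp_force: 61.1
```

>>> drive_tool([
  [[0,0,-0.002,0],[0,0,-0.002,0],[0,0,-0.002,0],[0,0,-0.002,0],[0,0,-0.002,0],[0,0,-0.002,0],[0,0,-0.002,0],[0,0,-0.002,0],[0,0,-0.002,0],[0,0,-0.002,0]],
], jaw=0)

```text
time_s: 9.12
eef_pos: [0.5632, 0.0037, 0.0668]
eef_rot: [-0.0, 0.414, 0.91, 0.0]
wrist_force: [0.1, -0.5, -0.1]
opening: 1.0
grasp_force: 0.0
```

>>> drive_tool([
  [[0,0,-0.03,0],[0,0,-0.08,0],[0,0,-0.14,0],[0,0,-0.21,0],[0,0,-0.27,0],[0,0,-0.31,0],[0,0,-0.33,0],[0,0,-0.33,0]],
])

```text
time_s: 9.78
eef_pos: [0.5646, 0.0035, 0.2017]
eef_rot: [0.002, 0.414, 0.91, 0.001]
wrist_force: [0.2, 0.3, 0.6]
opening: 0.995
grasp_force: 0.0
```

```bash
python3 - <<'E'
from h import *
go('dark',.205)
p,d=ctrl.camera("wrist");cv2.imwrite("pics/w3.png",p[:,:,::-1])
E
```

```text
dark t 9.78 pos [0.5646 0.0035 0.2017] yawy 41.1 tilt [-0.004  0.003 -1.   ] q6 -0.92 F [0.2 0.3 0.6] grip 0.0 op 0.99 -> shift [-0.2944 -0.6947 -0.009 ] roll 0.0005
```

View pics/w3.png

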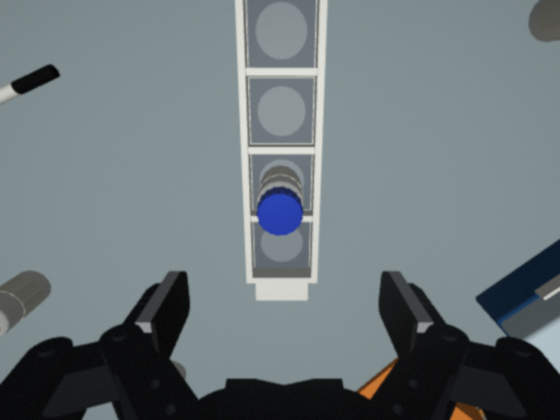

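Royal stands upright in bay 3, with its cap at (281,213). Navy is next.

>>> drive_tool([
  [[-0.02,-0.05,0,0],[-0.05,-0.12,0,0],[-0.08,-0.19,0,0],[-0.115,-0.27,0,0],[-0.15,-0.355,0,0],[-0.186,-0.44,0,0],[-0.22,-0.52,0,0],[-0.25,-0.59,0,0],[-0.275,-0.65,0,0],[-0.294,-0.695,0,0],[-0.294,-0.695,0,0],[-0.294,-0.695,0,0]],
])

```text
time_s: 10.83
eef_pos: [0.4299, -0.2676, 0.1973]
eef_rot: [-0.001, 0.415, 0.91, 0.001]
wrist_force: [-0.8, 0.4, -0.3]
opening: 0.998
grasp_force: 0.0
```

```bash
python3 - <<'E'
from h import *
go('dark',.059)
E
```

```text
dark t 10.83 pos [ 0.4299 -0.2676  0.1973] yawy 40.9 tilt [ 0.003  0.    -1.   ] q6 -1.51 F [-0.8  0.4 -0.3] grip 0.0 op 1.0 -> shift [-0.0058  0.0044  0.3456] roll -0.0004
```

>>> drive_tool([
  [[-0.004,0.004,0.04,0],[-0.004,0.004,0.1,0],[-0.004,0.004,0.17,0],[-0.004,0.004,0.23,0],[-0.004,0.004,0.28,0],[-0.004,0.004,0.315,0],[-0.004,0.004,0.335,0],[-0.004,0.004,0.345,0],[-0.004,0.004,0.345,0],[-0.004,0.004,0.345,0]],
])

```text
time_s: 11.67
eef_pos: [0.4337, -0.2676, 0.0612]
eef_rot: [0.0, 0.414, 0.91, -0.0]
wrist_force: [-0.4, -0.0, 0.7]
opening: 0.996
grasp_force: 0.0
```

>>> drive_tool([
  [[0,0,0,0],[0,0,0,0],[0,0,0,0],[0,0,0,0],[0,0,0,0],[0,0,0,0],[0,0,0,0],[0,0,0,0],[0,0,0,0],[0,0,0,0],[0,0,0,0],[0,0,0,0]],
], jaw=1)

```text
time_s: 12.67
eef_pos: [0.4336, -0.2685, 0.0618]
eef_rot: [0.001, 0.414, 0.91, -0.0]
wrist_force: [-2.2, 0.6, 6.8]
opening: 0.433
grasp_force: 59.7
```

>>> drive_tool([
  [[0,0,-0.03,0],[0,0,-0.08,0],[0,0,-0.14,0],[0,0,-0.21,0],[0,0,-0.28,0],[0,0,-0.33,0],[0,0,-0.36,0],[0,0,-0.37,0],[0,0,-0.37,0],[0,0,-0.37,0]],
])

```text
time_s: 13.5
eef_pos: [0.4328, -0.2674, 0.2079]
eef_rot: [-0.001, 0.414, 0.91, 0.0]
wrist_force: [0.1, -0.2, -0.6]
opening: 0.432
grasp_force: 60.2
```

```bash
python3 - <<'E'
from h import *
go('bay4',.205)
E
```

```text
bay4 t 13.5 pos [ 0.4328 -0.2674  0.2079] yawy 41.1 tilt [ 0.001 -0.    -1.   ] q6 -1.5 F [ 0.1 -0.2 -0.6] grip 60.2 op 0.43 -> shift [0.1336 0.6891 0.0074] roll 0.0004
```

>>> drive_tool([
  [[0.006,0.03,0,0],[0.018,0.09,0,0],[0.031,0.16,0,0],[0.046,0.24,0,0],[0.062,0.32,0,0],[0.077,0.4,0,0],[0.093,0.48,0,0],[0.106,0.55,0,0],[0.118,0.61,0,0],[0.127,0.66,0,0],[0.133,0.69,0,0],[0.133,0.69,0,0]],
])

```text
time_s: 14.5
eef_pos: [0.6068, -0.0435, 0.2073]
eef_rot: [-0.001, 0.413, 0.911, 0.0]
wrist_force: [-0.5, -0.1, -0.4]
opening: 0.434
grasp_force: 60.3
```

>>> drive_tool([
  [[0,0,0,0],[0,0,0,0],[0,0,0,0]],
])

```text
time_s: 14.75
eef_pos: [0.6057, -0.0472, 0.2085]
eef_rot: [-0.0, 0.415, 0.91, -0.0]
wrist_force: [-0.1, 0.6, 0.0]
opening: 0.43
grasp_force: 60.3
```

```bash
python3 - <<'E'
from h import *
go('bay4',.070)
E
```

```text
bay4 t 14.75 pos [ 0.6057 -0.0472  0.2085] yawy 41.0 tilt [ 0.    -0.001 -1.   ] q6 -0.99 F [-0.1  0.6  0. ] grip 60.3 op 0.43 -> shift [0.0024 0.0019 0.3462] roll 0.0
```

>>> drive_tool([
  [[0.001,0.002,0.03,0],[0.002,0.002,0.08,0],[0.002,0.002,0.14,0],[0.002,0.002,0.2,0],[0.002,0.002,0.25,0],[0.002,0.002,0.29,0],[0.002,0.002,0.315,0],[0.002,0.002,0.33,0],[0.002,0.002,0.335,0],[0.002,0.002,0.338,0],[0.002,0.002,0.341,0],[0.002,0.002,0.341,0]],
])

```text
time_s: 15.75
eef_pos: [0.607, -0.0454, 0.0733]
eef_rot: [0.001, 0.414, 0.91, 0.0]
wrist_force: [0.3, 0.3, -0.5]
opening: 0.431
grasp_force: 60.3
```

>>> drive_tool([
  [[0,0,0.001,0],[0,0,0.002,0],[0,0,0.003,0],[0,0,0.004,0],[0,0,0.005,0],[0,0,0.005,0],[0,0,0.005,0]],
])

```text
time_s: 16.33
eef_pos: [0.6063, -0.0452, 0.0703]
eef_rot: [-0.0, 0.414, 0.91, -0.0]
wrist_force: [0.4, -0.2, -0.7]
opening: 0.432
grasp_force: 60.3
```

>>> drive_tool([
  [[0,0,0.001,0],[0,0,0.002,0],[0,0,0.003,0],[0,0,0.003,0],[0,0,0.003,0]],
])

```text
time_s: 16.75
eef_pos: [0.6066, -0.0454, 0.0698]
eef_rot: [0.0, 0.414, 0.91, -0.0]
wrist_force: [-1.6, 0.4, 5.8]
opening: 0.434
grasp_force: 60.8
```

Contact; release and lift.

>>> drive_tool([
  [[0,0,0,0],[0,0,0,0],[0,0,0,0],[0,0,0,0],[0,0,0,0],[0,0,0,0],[0,0,0,0],[0,0,0,0],[0,0,0,0],[0,0,0,0]],
], jaw=0)

```text
time_s: 17.58
eef_pos: [0.6064, -0.0452, 0.0692]
eef_rot: [-0.0, 0.414, 0.91, 0.0]
wrist_force: [-0.6, -0.3, 0.8]
opening: 0.995
grasp_force: 0.0
```

>>> drive_tool([
  [[0,0,-0.03,0],[0,0,-0.08,0],[0,0,-0.14,0],[0,0,-0.21,0],[0,0,-0.27,0],[0,0,-0.31,0],[0,0,-0.33,0],[0,0,-0.33,0],[0,0,-0.33,0]],
])

```text
time_s: 18.33
eef_pos: [0.6062, -0.0452, 0.2012]
eef_rot: [0.0, 0.414, 0.91, 0.0]
wrist_force: [0.4, -0.6, 0.2]
opening: 1.002
grasp_force: 0.0
```

```bash
python3 - <<'E'
from h import *
go('palest',.205)
E
```

```text
palest t 18.33 pos [ 0.6062 -0.0452  0.2012] yawy 41.1 tilt [-0.  0. -1.] q6 -0.99 F [ 0.4 -0.6  0.2] grip 0.0 op 1.0 -> shift [ 0.5253  0.5778 -0.0094] roll 0.0004
```

>>> drive_tool([
  [[0.03,0.033,0,0],[0.08,0.088,0,0],[0.14,0.154,0,0],[0.2,0.22,0,0],[0.265,0.29,0,0],[0.325,0.36,0,0],[0.385,0.425,0,0],[0.44,0.485,0,0],[0.49,0.54,0,0],[0.525,0.578,0,0],[0.525,0.578,0,0],[0.525,0.578,0,0]],
])

```text
time_s: 19.33
eef_pos: [0.6414, 0.2659, 0.1987]
eef_rot: [-0.001, 0.413, 0.911, -0.001]
wrist_force: [1.0, 0.1, -0.7]
opening: 0.995
grasp_force: 0.0
```

>>> drive_tool([
  [[0,0,0,0],[0,0,0,0]],
])

```text
time_s: 19.5
eef_pos: [0.6424, 0.2636, 0.2002]
eef_rot: [-0.001, 0.415, 0.91, -0.001]
wrist_force: [-0.2, -0.7, -0.3]
opening: 0.998
grasp_force: 0.0
```

```bash
python3 - <<'E'
from h import *
go('palest',.059)
p,d=ctrl.camera("wrist");cv2.imwrite("pics/w4.png",p[:,:,::-1])
E
```

```text
palest t 19.5 pos [0.6424 0.2636 0.2002] yawy 41.0 tilt [ 0.001 -0.002 -1.   ] q6 -0.5 F [-0.2 -0.7 -0.3] grip 0.0 op 1.0 -> shift [0.0026 0.003  0.353 ] roll 0.0
```

View pics/w4.png

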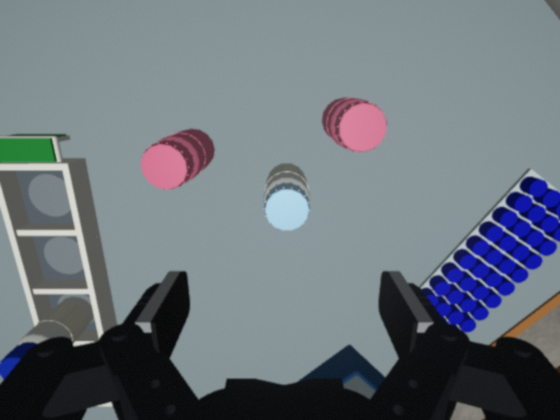

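The pale cap is at (287,208), centred between the fingers. The pink look-alikes at (165,165) and (358,125) are clear of the fingers. Descending.

>>> drive_tool([
  [[0.001,0.003,0.04,0],[0.001,0.003,0.1,0],[0.001,0.003,0.17,0],[0.001,0.003,0.23,0],[0.001,0.003,0.28,0],[0.001,0.003,0.315,0],[0.001,0.003,0.335,0],[0.001,0.003,0.35,0],[0.001,0.003,0.352,0],[0.001,0.003,0.352,0],[0.001,0.003,0.352,0]],
])

```text
time_s: 20.47
eef_pos: [0.6443, 0.2663, 0.0619]
eef_rot: [0.001, 0.414, 0.91, 0.001]
wrist_force: [0.6, -0.3, 0.1]
opening: 0.999
grasp_force: 0.0
```

>>> drive_tool([
  [[0,0,0,0],[0,0,0,0],[0,0,0,0],[0,0,0,0],[0,0,0,0],[0,0,0,0],[0,0,0,0],[0,0,0,0],[0,0,0,0],[0,0,0,0],[0,0,0,0],[0,0,0,0]],
], jaw=1)

```text
time_s: 21.47
eef_pos: [0.6438, 0.2662, 0.0611]
eef_rot: [0.0, 0.414, 0.91, 0.0]
wrist_force: [-0.7, -0.4, 5.6]
opening: 0.434
grasp_force: 60.5
```

>>> drive_tool([
  [[0,0,-0.03,0],[0,0,-0.08,0],[0,0,-0.14,0],[0,0,-0.21,0],[0,0,-0.28,0],[0,0,-0.33,0],[0,0,-0.36,0],[0,0,-0.37,0],[0,0,-0.37,0],[0,0,-0.37,0]],
])

```text
time_s: 22.3
eef_pos: [0.6426, 0.2659, 0.2068]
eef_rot: [-0.001, 0.414, 0.91, -0.001]
wrist_force: [-0.6, -0.0, -1.0]
opening: 0.433
grasp_force: 60.2
```

```bash
python3 - <<'E'
from h import *
go('bay1',.205)
E
```

```text
bay1 t 22.3 pos [0.6426 0.2659 0.2068] yawy 41.1 tilt [ 0.001 -0.002 -1.   ] q6 -0.49 F [-0.6 -0.  -1. ] grip 60.2 op 0.43 -> shift [-0.0319 -0.5818  0.0057] roll 0.0004
```

Path: contact expected at TCP ≈ 0.069.

>>> drive_tool([
  [[-0.002,-0.03,0,0],[-0.005,-0.08,0,0],[-0.008,-0.14,0,0],[-0.012,-0.21,0,0],[-0.015,-0.28,0,0],[-0.019,-0.35,0,0],[-0.023,-0.42,0,0],[-0.026,-0.48,0,0],[-0.029,-0.53,0,0],[-0.031,-0.565,0,0],[-0.032,-0.581,0,0],[-0.032,-0.581,0,0]],
])

```text
time_s: 23.3
eef_pos: [0.4751, 0.1032, 0.207]
eef_rot: [-0.001, 0.415, 0.91, -0.001]
wrist_force: [-0.3, -0.0, -0.4]
opening: 0.435
grasp_force: 60.2
```

>>> drive_tool([
  [[0,0,0,0],[0,0,0,0],[0,0,0,0]],
])

```text
time_s: 23.55
eef_pos: [0.477, 0.1042, 0.2082]
eef_rot: [-0.0, 0.414, 0.91, 0.0]
wrist_force: [0.2, 0.6, -1.5]
opening: 0.433
grasp_force: 60.2
```

```bash
python3 - <<'E'
from h import *
go('bay1',.069)
E
```

```text
bay1 t 23.55 pos [0.477  0.1042 0.2082] yawy 41.1 tilt [ 0. -0. -1.] q6 -0.75 F [ 0.2  0.6 -1.5] grip 60.2 op 0.43 -> shift [ 0.0008 -0.0042  0.3479] roll 0.0006
```

>>> drive_tool([
  [[0,-0.002,0.03,0],[0,-0.002,0.08,0],[0,-0.002,0.14,0],[0,-0.002,0.2,0],[0,-0.002,0.25,0],[0,-0.002,0.29,0],[0,-0.002,0.315,0],[0,-0.002,0.33,0],[0,-0.002,0.335,0],[0,-0.002,0.338,0],[0,-0.002,0.341,0],[0,-0.002,0.341,0]],
])

```text
time_s: 24.55
eef_pos: [0.4766, 0.1033, 0.0727]
eef_rot: [0.001, 0.414, 0.91, 0.0]
wrist_force: [-0.8, -0.5, 0.4]
opening: 0.429
grasp_force: 60.2
```

>>> drive_tool([
  [[0,0,0.001,0],[0,0,0.002,0],[0,0,0.003,0],[0,0,0.004,0],[0,0,0.005,0],[0,0,0.005,0],[0,0,0.005,0]],
])

```text
time_s: 25.13
eef_pos: [0.4759, 0.1032, 0.07]
eef_rot: [-0.0, 0.414, 0.91, -0.0]
wrist_force: [0.4, -0.2, -0.7]
opening: 0.43
grasp_force: 60.2
```

>>> drive_tool([
  [[0,0,0.001,0],[0,0,0.002,0],[0,0,0.003,0],[0,0,0.004,0],[0,0,0.004,0],[0,0,0.004,0]],
])

```text
time_s: 25.63
eef_pos: [0.4761, 0.1031, 0.0691]
eef_rot: [0.0, 0.414, 0.91, -0.0]
wrist_force: [-3.2, -0.9, 6.8]
opening: 0.435
grasp_force: 61.1
```

>>> drive_tool([
  [[0,0,-0.001,0],[0,0,-0.001,0],[0,0,-0.001,0],[0,0,-0.001,0],[0,0,-0.001,0],[0,0,-0.001,0],[0,0,-0.001,0],[0,0,-0.001,0],[0,0,-0.001,0],[0,0,-0.001,0]],
], jaw=0)

```text
time_s: 26.47
eef_pos: [0.4759, 0.1032, 0.0688]
eef_rot: [-0.0, 0.414, 0.91, -0.0]
wrist_force: [-0.2, -0.5, 0.1]
opening: 0.997
grasp_force: 0.0
```

>>> drive_tool([
  [[0,0,-0.03,0],[0,0,-0.08,0],[0,0,-0.14,0],[0,0,-0.21,0],[0,0,-0.27,0],[0,0,-0.31,0],[0,0,-0.33,0],[0,0,-0.33,0],[0,0,-0.33,0]],
])

```text
time_s: 27.22
eef_pos: [0.4757, 0.1032, 0.2003]
eef_rot: [-0.0, 0.414, 0.91, -0.0]
wrist_force: [0.4, 0.6, -0.8]
opening: 1.0
grasp_force: 0.0
```

```bash
python3 - <<'E'
from h import *
go('light',.205)
E
```

```text
light t 27.22 pos [0.4757 0.1032 0.2003] yawy 41.1 tilt [ 0. -0. -1.] q6 -0.75 F [ 0.4  0.6 -0.8] grip 0.0 op 1.0 -> shift [ 0.5007  0.2237 -0.0116] roll 0.0004
```

>>> drive_tool([
  [[0.03,0.013,0,0],[0.08,0.036,0,0],[0.14,0.063,0,0],[0.2,0.089,0,0],[0.265,0.118,0,0],[0.325,0.145,0,0],[0.385,0.172,0,0],[0.435,0.194,0,0],[0.475,0.212,0,0],[0.5,0.223,0,0],[0.5,0.223,0,0],[0.5,0.223,0,0]],
])

```text
time_s: 28.22
eef_pos: [0.4112, 0.3123, 0.1996]
eef_rot: [-0.001, 0.414, 0.91, -0.001]
wrist_force: [0.4, -0.8, -0.6]
opening: 1.0
grasp_force: 0.0
```

>>> drive_tool([
  [[0,0,0,0],[0,0,0,0]],
])

```text
time_s: 28.38
eef_pos: [0.4121, 0.3116, 0.2005]
eef_rot: [-0.0, 0.415, 0.91, -0.0]
wrist_force: [1.6, -1.0, -0.1]
opening: 1.005
grasp_force: 0.0
```

```bash
python3 - <<'E'
from h import *
go('light',.059)
p,d=ctrl.camera("wrist");cv2.imwrite("pics/w5.png",p[:,:,::-1])
E
```

```text
light t 28.38 pos [0.4121 0.3116 0.2005] yawy 41.0 tilt [-0.    -0.001 -1.   ] q6 -0.3 F [ 1.6 -1.  -0.1] grip 0.0 op 1.0 -> shift [0.0035 0.0015 0.3537] roll 0.0
```

View pics/w5.png

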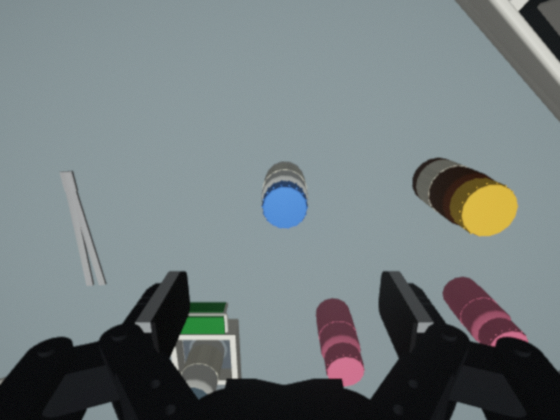

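The mid-blue cap is at (285,204), centred, with amber at (485,207) clear. The palest bottle stands in bay 1 at lower left.

>>> drive_tool([
  [[0.003,0.001,0.04,0],[0.003,0.001,0.1,0],[0.003,0.001,0.17,0],[0.003,0.001,0.23,0],[0.003,0.001,0.28,0],[0.003,0.001,0.315,0],[0.003,0.001,0.335,0],[0.003,0.001,0.35,0],[0.003,0.001,0.352,0],[0.003,0.001,0.352,0],[0.003,0.001,0.352,0]],
])

```text
time_s: 29.35
eef_pos: [0.4121, 0.314, 0.061]
eef_rot: [0.001, 0.414, 0.91, 0.001]
wrist_force: [-0.3, -0.4, 0.5]
opening: 1.001
grasp_force: 0.0
```

>>> drive_tool([
  [[0,0,0,0],[0,0,0,0],[0,0,0,0],[0,0,0,0],[0,0,0,0],[0,0,0,0],[0,0,0,0],[0,0,0,0],[0,0,0,0],[0,0,0,0],[0,0,0,0],[0,0,0,0]],
], jaw=1)

```text
time_s: 30.35
eef_pos: [0.4115, 0.3139, 0.0607]
eef_rot: [0.0, 0.414, 0.91, 0.0]
wrist_force: [-2.0, -0.8, 5.2]
opening: 0.433
grasp_force: 59.8
```

>>> drive_tool([
  [[0,0,-0.03,0],[0,0,-0.08,0],[0,0,-0.14,0],[0,0,-0.21,0],[0,0,-0.28,0],[0,0,-0.33,0],[0,0,-0.36,0],[0,0,-0.37,0],[0,0,-0.37,0],[0,0,-0.37,0]],
])

```text
time_s: 31.18
eef_pos: [0.4107, 0.3134, 0.207]
eef_rot: [-0.001, 0.414, 0.91, -0.001]
wrist_force: [0.1, -0.1, -1.2]
opening: 0.433
grasp_force: 60.3
```

```bash
python3 - <<'E'
from h import *
go('bay2',.205)
E
```

```text
bay2 t 31.18 pos [0.4107 0.3134 0.207 ] yawy 41.1 tilt [ 0.    -0.002 -1.   ] q6 -0.29 F [ 0.1 -0.1 -1.2] grip 60.3 op 0.43 -> shift [-0.6673 -0.223   0.0049] roll 0.0004
```

>>> drive_tool([
  [[-0.033,-0.011,0,0],[-0.087,-0.029,0,0],[-0.153,-0.051,0,0],[-0.227,-0.076,0,0],[-0.307,-0.103,0,0],[-0.387,-0.129,0,0],[-0.467,-0.156,0,0],[-0.54,-0.18,0,0],[-0.6,-0.2,0,0],[-0.645,-0.215,0,0],[-0.667,-0.223,0,0],[-0.667,-0.223,0,0]],
])

```text
time_s: 32.18
eef_pos: [0.5191, 0.0525, 0.2064]
eef_rot: [-0.001, 0.415, 0.91, -0.001]
wrist_force: [0.2, 0.0, -0.2]
opening: 0.431
grasp_force: 60.3
```

>>> drive_tool([
  [[0,0,0,0],[0,0,0,0],[0,0,0,0]],
])

```text
time_s: 32.43
eef_pos: [0.5187, 0.0553, 0.2076]
eef_rot: [-0.0, 0.413, 0.911, 0.0]
wrist_force: [-0.5, -0.1, -0.9]
opening: 0.429
grasp_force: 60.3
```

```bash
python3 - <<'E'
from h import *
go('bay2',.069)
E
```

```text
bay2 t 32.43 pos [0.5187 0.0553 0.2076] yawy 41.2 tilt [ 0.001 -0.    -1.   ] q6 -0.84 F [-0.5 -0.1 -0.9] grip 60.3 op 0.43 -> shift [-0.0036 -0.0026  0.3466] roll 0.0009
```

>>> drive_tool([
  [[-0.002,-0.001,0.03,0],[-0.002,-0.001,0.08,0],[-0.002,-0.001,0.14,0],[-0.002,-0.001,0.2,0],[-0.002,-0.001,0.25,0],[-0.002,-0.001,0.29,0],[-0.002,-0.001,0.315,0],[-0.002,-0.001,0.33,0],[-0.002,-0.001,0.335,0],[-0.002,-0.001,0.338,0],[-0.002,-0.001,0.341,0],[-0.002,-0.001,0.341,0]],
])

```text
time_s: 33.43
eef_pos: [0.5202, 0.0532, 0.0723]
eef_rot: [0.001, 0.414, 0.91, 0.0]
wrist_force: [-0.4, -0.1, -0.7]
opening: 0.434
grasp_force: 60.3
```

>>> drive_tool([
  [[0,0,0.001,0],[0,0,0.002,0],[0,0,0.003,0],[0,0,0.004,0],[0,0,0.005,0],[0,0,0.005,0],[0,0,0.005,0]],
])

```text
time_s: 34.02
eef_pos: [0.5195, 0.0532, 0.0695]
eef_rot: [-0.0, 0.414, 0.91, -0.0]
wrist_force: [-0.1, -0.3, -0.7]
opening: 0.434
grasp_force: 60.3
```

>>> drive_tool([
  [[0,0,0.001,0],[0,0,0.002,0],[0,0,0.003,0],[0,0,0.004,0],[0,0,0.004,0],[0,0,0.004,0]],
])

```text
time_s: 34.52
eef_pos: [0.5198, 0.053, 0.0687]
eef_rot: [0.0, 0.414, 0.91, -0.0]
wrist_force: [-2.8, -0.4, 6.8]
opening: 0.431
grasp_force: 61.1
```

>>> drive_tool([
  [[0,0,-0.001,0],[0,0,-0.001,0],[0,0,-0.001,0],[0,0,-0.001,0],[0,0,-0.001,0],[0,0,-0.001,0],[0,0,-0.001,0],[0,0,-0.001,0],[0,0,-0.001,0],[0,0,-0.001,0]],
], jaw=0)

```text
time_s: 35.35
eef_pos: [0.5196, 0.0532, 0.0684]
eef_rot: [0.0, 0.414, 0.91, 0.0]
wrist_force: [0.7, 0.7, -1.5]
opening: 0.997
grasp_force: 0.0
```

>>> drive_tool([
  [[0,0,-0.03,0],[0,0,-0.08,0],[0,0,-0.14,0],[0,0,-0.21,0],[0,0,-0.27,0],[0,0,-0.31,0],[0,0,-0.34,0],[0,0,-0.36,0],[0,-0.06,-0.36,0],[0,-0.14,-0.36,0],[0,-0.2,-0.36,0],[0,-0.2,-0.36,0]],
])

```text
time_s: 36.35
eef_pos: [0.4561, -0.0008, 0.2114]
eef_rot: [-0.002, 0.415, 0.91, -0.001]
wrist_force: [-1.0, -0.3, 0.4]
opening: 1.001
grasp_force: 0.0
```

```bash
python3 - <<'E'
from h import *
p,d=ctrl.camera("scene");cv2.imwrite("pics/s9.png",p[:,:,::-1])
E
```

```text
(no output)
```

View pics/s9.png

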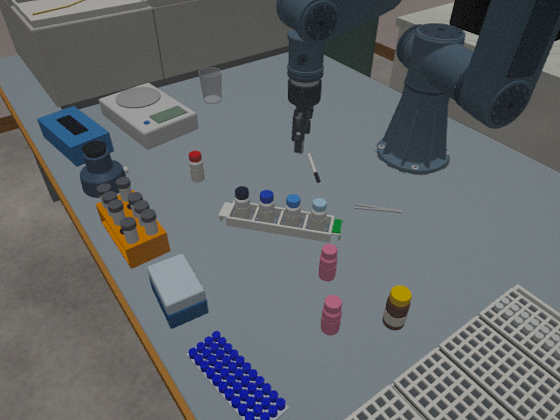

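All four bottles stand upright in order: palest (319,205) beside the green tab, then (293,202), (267,198), and navy (242,194) at the plain end. The red, amber and pink bottles have not moved.

```bash
python3 -c "
from bench import ctrl
print(ctrl.hand_in())"
```

```text
the job is handed in; nothing more can be done
None
```

I loaded all four standards upright in the tray, palest in the bay by the green tab through to darkest at the plain end, left the other bottles standing where they were, and handed the job in at about 36 s (no verdict was returned).

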